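# Fit the crank gear and timing cam on the mould feeder's splined hub

### The arm

A 6-joint arm with a two-finger parallel gripper is mounted at the origin on a cart in front of the work surface, level with it; the furniture and walls round the work are solid. World frame = base frame: x ahead of the robot, y to its left, z up, the work surface at z = 0. Lengths are in mm, angles in rad, forces in N, time in s.
With the tool pointing down it reaches from about 300 to 875 mm from the base axis. Payload 6.4 kg.
Tool frame: the origin (TCP) lies midway between the tips of the shut fingers; the grasp point (between the pads) lies 19 mm behind it; y points along the fingers, x is the direction in which the jaws open and shut, and the axes are right-handed (so a half turn about y gives the same grasp; the last joint's range is limited). The gripper opens to 88 mm and grips with 3 to 60 N. Pads are 18 mm wide; open, the fingers measure 123 mm over their backs; the gripper's body (75 mm by 187 mm) begins 45 mm behind the grasp point.
Start: joints at [-1.535, 0.181, 1.607, -0, 1.354, -0.206], TCP at [137.7, -558.283, 238.714] pointing down, gripper open.
Joint ranges: [-2.99, 2.99], [-0.89, 2.07], [0.3, 2.58], [-1.14, 4.28], [0, 2.63], [-3.12, 3.12]. Speed limits (rad/s): [2.57, 2.57, 3.01, 3.14, 3.14, 3.14].

### API

Orientations are given as a unit quaternion [x, y, z, w].
In Python, from station import env gives the robot as it stands. Calls block until the motion is done:
- env.move_pose(position, orientation): joint-space move of the TCP to a pose.
- env.move_linear(position, rotation=None, velocity=150, until_force=None): straight line of the TCP; rotation=None keeps the orientation; velocity is the mean speed in mm/s. With until_force (N) it stops when the force on the tool has changed by that much, and returns True; else False.
- env.goto_joints(angles): joint-space move.
- env.move_gripper(opening): opening from 0.0 (shut) to 1.0 (fully open); the grip force is fixed at half the most; returns when the fingers have stopped.
- env.hold(seconds).
- env.ik(position, orientation): joint angles nearest the present ones, or None.
- env.sense(): the state.
- env.camera(name): name is "scene" or "side" or "wrist"; returns the picture (400x640x3 uint8, blue, green, red); there is no depth.
- env.camera_params(name): a dict with "intrinsics" (3x3 intrinsics, pixels), "rvec" (rotation vector, rad) and "tvec" (3), from world to camera coordinates, as OpenCV has them; the wrist camera has in their place "tool_from_camera" (4x4, takes a point from camera to tool coordinates, whose origin is the TCP and whose axes are the tool frame's). Camera axes: x right, y down, z forward; pixel columns grow to the right and rows downward; lengths in mm; the calibration is good to about 2 mm. The wrist camera is an equidistant fisheye: a pixel r from the principal point sees the ray r / f radians off the axis. A picture is of the moment at which its call begins: read the wrist's pose just before it. camera_params takes no time and is no camera call.
A pose or a line that the arm cannot do raises env.IKError and nothing moves.
- env.finish_job(): hands the job in, once; it reports no verdict.
Trained networks look in the newest picture that a camera, given by its name, has taken for a name from the list of things; names that differ only in an ending like _2 or _b are one class to them, and where a whole thing is asked for, a point or a joint stands for the part that bears it (a point fixed in the world has none). Each returns a list of dicts, best first, with "confidence" (0 to 1); they miss things now and then, are a little off and sometimes report something else, mostly with a low value. They report only what shows in the picture. A call takes as long as a camera call.
- env.look_for(camera, name): "location" ([column, row] in pixels, amid what is visible of it).
- env.tip_of(camera, name): "location" ([column, row] in pixels: a listed point, or the origin of a listed thing).
The state is a dict: "clock": time; "joints": joint angles; "qvel": joint speeds; "effort": joint torques, N m; "tool_pos": TCP position; "eef_rot": TCP orientation; "contact_force": force on the tool from outside, world axes, zero at the start; "ft_torque": the same for the moment, N m; "gripper_width": opening from 0.0 (shut) to 1.0 (fully open).
Only numpy, scipy, OpenCV 4.12 (cv2) and the standard library are available. Lean on these libraries where they do the work, as an engineer would, in place of code of your own. Each camera call takes 0.05 s, during which the arm holds its last target. There are 200 camera calls.

### The job

The mould feeder's crank gear has been hung on the nose of the drive's hub but is not yet on the splines: turn it (its crank pin is handy to push) until the master spline comes into register and the gear slides fully home on the shoulder. Then fit the timing cam that has a single lobe on top of it, lobe end down and fully home on the same splines, and last swing the keeper fork shut against its stop, over the cam. Leave the two-lobed cam, the moulds and the pot on the bench where they are.

Things in the scene. Friction and masses are not known exactly. Their poses are not given: they have to be found in the camera images.
- drive: The mould feeder's geared motor, bolted down: aluminium foot plate 150 x 170 mm, grey gear housing (top 24 mm above the bench), motor lying behind it (reaching 154 mm from the hub, 67 mm high), and an upright steel hub that does not turn. Origin on the hub's axis at bench level; z up, +x to the motor, -x to the front, +y to the keeper's side.
- hub_seat (a point): On the hub's axis, on the round shoulder (50 mm across) that parts seat on, 30 mm above the bench; axes as the drive's. From here six splines rise 26 mm (34 mm across the crests, 26 mm at the roots): five 5 mm wide, and the master spline, 10 mm wide, which points along -x. They are unevenly spaced: a part goes down in one position only.
- hub_tip (a point): Tip of the hub, 56 mm above hub_seat. From the spline ends (26 mm above hub_seat) up to 6 mm below the tip the hub is a plain round nose 26 mm in diameter; the last 6 mm taper to 19 mm.
- gear: The crank gear: steel spur gear 104 mm across, 14 mm thick, 0.5 kg; splined bore with one wide master groove. Origin at the centre of its underside; groove and crank pin point along its own -x. At the start it lies level round the plain nose on the spline ends, turned 0.6 to 1.5 rad anticlockwise (from above) out of register, its centre 33 mm above hub_seat; it turns easily.
- gear_mid (a point): Centre of the crank gear, half-way up. When its x axis agrees with hub_seat's (within about 0.06 rad) the gear slides down the splines by its own weight, 26 mm; fully home this point is 7 mm above hub_seat.
- crank_pin (a point): Half-way up the crank pin on the gear: round steel pin 10 mm in diameter, 40 mm from the gear's axis, standing 20 mm above the gear's upper face (this point is 10 mm above that face).
- cam_one: The timing cam with ONE lobe, 0.16 kg: steel boss 44 mm in diameter, 26 mm high, with two flats 40 mm apart (its +y and -y faces, full height: grip it there from above); at its foot one lobe 10 mm thick reaches 32 mm from the axis along its own -x. Splined through bore, its wide master groove also on -x, on the lobe's side. Origin at the centre of its underside, the lobe end.
- cam_one_mid (a point): Centre of the one-lobed cam, half-way up (13 mm above its underside). Seated on the home gear, its x axis agrees with hub_seat's (within about 0.06 rad) and this point is 27 mm above hub_seat; out of register it rests on the spline ends with this point 39 mm above hub_seat. Let go in register, it slides down by its own weight.
- cam_two_mid (a point): Centre, half-way up, of the timing cam with TWO lobes, along its +x and -x; otherwise the same as the other. It stays on the bench.
- keeper (a joint): Swing keeper, a flat steel fork 6 mm thick on an upright pivot at the drive's back left corner. 0 = shut, the fork round the nose above the cam, at its stop; grows as it swings clockwise (from above) out to the left, at most 1.7 rad. Stays where left; about 1.3 N at the knob moves it. Its underside is 42 mm above hub_seat, 2 mm above a seated cam.
- keeper_knob (a point): Half-way up the keeper's black round knob, 16 mm in diameter, 22 mm tall (11 mm above and below this point), standing on the fork 40 mm from the pivot. With the keeper shut it lies on the line from the pivot to the hub.
- keeper_pivot (a point): On the keeper's pivot axis, level with the middle of the knob (61 mm above hub_seat); in hub_seat's frame 45 mm in x and 64 mm in y from the hub. The pivot's cap ends 7 mm below this point.
- mould_a: Bystander: a closed pink rubber mould, 80 x 57 x 23 mm, lying on the bench; origin at the centre of its underside.
- mould_b: Bystander: a closed pink rubber mould, 82 x 55 x 28 mm, lying on the bench; origin at the centre of its underside.
- mould_c: Bystander: a closed pink rubber mould, 78 x 54 x 22 mm, lying on the bench; origin at the centre of its underside.
- half_mould: Bystander: an opened mould half, dark pink on a cream backing, 86 x 66 x 24 mm, lying on the bench; origin at the centre of its underside.
- talc_pot: Bystander: a round white plastic pot, 71 mm across, 45 mm high, lying on the bench; origin at the centre of its underside.
- tweezers: Bystander: steel tweezers, 122 mm long, 10 mm high, lying on the bench; origin at the centre of its underside.

How it is judged:
By the outcome, as a careful person would: the job done as asked, in the order asked, and still so for the second after the job is handed in, with the robot touching nothing.
It also fails if it takes over 61 s, if anything falls off the work surface, if the arm or the gripper's body presses on something with over 40 N, if the wrist force passes 120 N, or if a joint passes its speed limit or range.

## Working session

There is one attempt and no reset: what is moved stays moved. The work goes in short steps, each a Python script; the robot and the scene stay as the last script left them, time stands still between calls to the robot, and variables do not carry over. Pictures are saved under pics/ and viewed, about 8 in all and at most 12, crops included, and the job is handed in when it is done.

```bash
mkdir -p pics; ls
cat > h.py <<'E'
import numpy as np, cv2
from scipy.spatial.transform import Rotation as R
from station import env
def cam(n):
    p=env.camera_params(n); K=np.array(p["intrinsics"],float)
    if "rvec" in p:
        Rm=cv2.Rodrigues(np.array(p["rvec"],float))[0]; t=np.array(p["tvec"],float).ravel()
        return K,Rm.T,-Rm.T@t
    s=env.sense(); T=np.array(p["tool_from_camera"]); Q=R.from_quat(s["eef_rot"]).as_matrix()
    return K,Q@T[:3,:3],Q@T[:3,3]+np.array(s["tool_pos"])
def ray(n,px,c):
    K,Rw,o=c; u=np.array([(px[0]-K[0,2])/K[0,0],(px[1]-K[1,2])/K[1,1]])
    if n=="wrist":
        r=np.hypot(*u); d=np.array([*(u/max(r,1e-9)*np.sin(r)),np.cos(r)])
    else: d=np.array([*u,1]); d/=np.linalg.norm(d)
    return o,Rw@d
def atz(n,px,z,c):
    o,d=ray(n,px,c); return o+d*(z-o[2])/d[2]
def tri(rays):
    A=0;b=0
    for o,d in rays:
        P=np.eye(3)-np.outer(d,d); A=A+P; b=b+P@o
    x=np.linalg.solve(A,b); return x,[round(float(np.linalg.norm((np.eye(3)-np.outer(d,d))@(x-o))),1) for o,d in rays]
def proj(n,X,c):
    K,Rw,o=c; v=Rw.T@(np.array(X)-o)
    if n=="wrist":
        r=np.hypot(v[0],v[1]); th=np.arctan2(r,v[2]); u=v[:2]/r*th
    else: u=v[:2]/v[2]
    return np.array([u[0]*K[0,0]+K[0,2],u[1]*K[1,1]+K[1,2]])
E
cat > a.py <<'E'
from h import *
s=env.sense(); print(s["clock"],s["eef_rot"],s["gripper_width"])
C={}
for n in ["scene","side","wrist"]:
    C[n]=cam(n); im=env.camera(n); cv2.imwrite(f"pics/{n}0.png",im); print(n,C[n][2].round(),C[n][1][:,2].round(2))
for nm in ["hub_tip","hub_seat","crank_pin","gear_mid","cam_one_mid","cam_two_mid","keeper_knob","keeper_pivot"]:
    rs=[]
    for n in ["scene","side","wrist"]:
        r=env.tip_of(n,nm)
        for q in r[:2]: print(nm,n,np.round(q["location"]),round(q["confidence"],2))
        if r and r[0]["confidence"]>.3: rs.append(ray(n,r[0]["location"],C[n]))
    if len(rs)>1: print("   ",[v.round(1) if hasattr(v,'round') else v for v in tri(rs)])
print(env.sense()["clock"])
E
python3 a.py
```

```text
pics
0.0 [-0.55617199  0.43642736 -0.43566651  0.55713425] 1.0019066841887911
scene [109. 721. 734.] [ 0.41 -0.69 -0.6 ]
side [ 454. -879.  814.] [ 0.07  0.77 -0.64]
wrist [ 204. -542.  384.] [-0.26 -0.06 -0.96]
hub_tip scene [320. 221.] 0.67
hub_tip scene [289. 238.] 0.23
hub_tip side [305. 178.] 0.71
hub_tip side [361. 242.] 0.59
    [array([507.2, 101.4,  85.5]), [4.0, 4.0]]
hub_seat scene [320. 238.] 0.84
hub_seat scene [323. 232.] 0.44
hub_seat side [306. 188.] 0.94
    [array([508.4, 108.7,  37.4]), [1.1, 1.1]]
crank_pin scene [330. 217.] 0.92
crank_pin side [304. 183.] 0.71
crank_pin side [289. 157.] 0.26
    [array([499.7,  73. ,  82.6]), [1.0, 1.0]]
gear_mid scene [319. 234.] 0.88
gear_mid side [306. 183.] 0.55
    [array([508.3, 111.1,  53.6]), [1.3, 1.3]]
cam_one_mid scene [381. 186.] 0.78
cam_one_mid scene [355. 176.] 0.31
cam_one_mid side [301. 259.] 0.52
    [array([ 476.8, -181.4,   19.9]), [1.8, 1.8]]
cam_two_mid scene [356. 177.] 0.62
cam_two_mid side [336. 264.] 0.57
cam_two_mid side [307. 183.] 0.34
    [array([ 569.3, -196.4,    9.2]), [1.3, 1.3]]
keeper_knob scene [292. 238.] 0.54
keeper_knob side [314. 158.] 0.65
    [array([536.6, 189.6,  93.9]), [4.4, 4.4]]
keeper_pivot scene [287. 228.] 0.75
keeper_pivot scene [324. 232.] 0.64
keeper_pivot side [323. 167.] 0.74
keeper_pivot side [338. 262.] 0.59
    [array([568.5, 158.3,  81.5]), [0.3, 0.3]]
1.35
```

Run:
```python
import cv2,numpy as np
a=cv2.imread('pics/scene0.png');b=cv2.imread('pics/side0.png')
A=cv2.resize(a[150:290,230:430],(800,560),interpolation=3)
cv2.imwrite('pics/v1.png',A)
cv2.imwrite('pics/v2.png',cv2.resize(b[130:290,230:430],(750,600),interpolation=3))
```

```text
(no output)
```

View pics/v1.png

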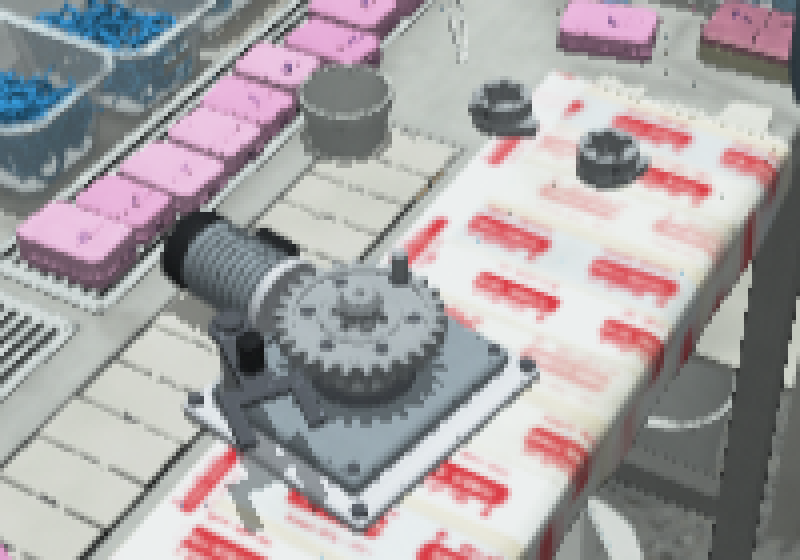

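View pics/v2.png

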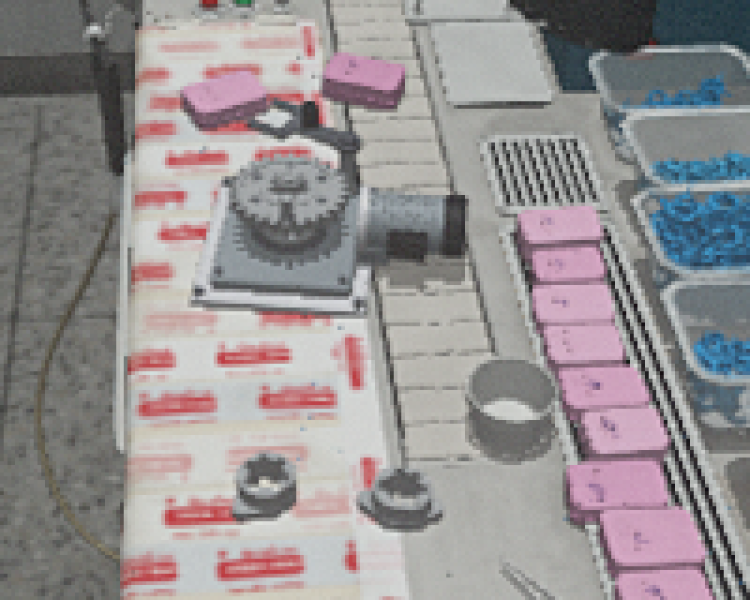

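```bash
cat >> h.py <<'E'
def q(a): # jaw axis yaw a, tool down
    return R.from_matrix(np.array([[np.cos(a),0,-np.sin(a)],[np.sin(a),0,np.cos(a)],[0,-1,0]])).as_quat()
def yaw():
    x=R.from_quat(env.sense()["eef_rot"]).as_matrix()[:,0]; return np.arctan2(x[1],x[0])
def jok(p,a):
    j=env.ik(p,q(a)); return None if j is None else np.round(j,2)
def look(tag,names):
    c=cam("wrist"); cv2.imwrite(f"pics/{tag}.png",env.camera("wrist"))
    for nm,z in names:
        for r in env.tip_of("wrist",nm)[:2]:
            print(nm,np.round(r["location"]),round(r["confidence"],2),atz("wrist",r["location"],z,c).round(1))
    return c
E
python3 - <<'E'
from h import *
a=yaw(); print("yaw",a, "q",q(a))
c=cam("wrist"); off=c[2]-np.array(env.sense()["tool_pos"]); print("camoff world",off, "tool",R.from_quat(env.sense()["eef_rot"]).inv().apply(off))
# choose yaw so the camera sits toward +... try the options
def coff(a): return R.from_quat(q(a)).apply(R.from_quat(env.sense()["eef_rot"]).inv().apply(off))
for b in [a,a+np.pi/2,a+np.pi,a-np.pi/2]:
    o=coff(b); print(round(b,2),o.round(),jok([510-o[0],-185-o[1],200],b),jok([508-o[0],108-o[1],200],b))
for b in np.arange(-3,3.2,.5): print(round(b,2),jok([480,-180,60],b),jok([508,108,120],b))
E
```

```text
yaw -1.3290074547495456 q [ 0.55665066 -0.4360505   0.4360505  -0.55665066]
camoff world [ 66.26017315  16.49676199 146.07328907] tool [  -0.15300705 -146.07151873   68.28651028]
-1.33 [ 66.  16. 146.] [-0.67  0.02  1.86 -0.    1.26  0.66] [-0.06 -0.06  1.95 -0.    1.26  1.27]
0.24 [-16.  66. 146.] [-0.65  0.24  1.62 -0.    1.28 -0.89] [-0.15  0.11  1.77 -0.    1.26 -0.39]
1.81 [-66. -16. 146.] [-0.48  0.27  1.58 -0.    1.29 -2.29] [ 0.01  0.24  1.61 -0.    1.29 -1.8 ]
-2.9 [ 16. -66. 146.] [-0.47  0.07  1.81 -0.    1.26  2.43] [ 0.11  0.1   1.78 -0.    1.26  3.01]
-3.0 [-0.59  0.29  1.89 -0.    0.97  2.41] [-0.02  0.2   1.85 -0.    1.1   2.98]
-2.5 [-0.59  0.29  1.89 -0.    0.97  1.91] [-0.02  0.2   1.85 -0.    1.1   2.48]
-2.0 [-0.59  0.29  1.89 -0.    0.97  1.41] [-0.02  0.2   1.85 -0.    1.1   1.98]
-1.5 [-0.59  0.29  1.89 -0.    0.97  0.91] [-0.02  0.2   1.85 -0.    1.1   1.48]
-1.0 [-0.59  0.29  1.89 -0.    0.97  0.41] [-0.02  0.2   1.85 -0.    1.1   0.98]
-0.5 [-0.59  0.29  1.89 -0.    0.97 -0.09] [-0.02  0.2   1.85 -0.    1.1   0.48]
0.0 [-0.59  0.29  1.89 -0.    0.97 -0.59] [-0.02  0.2   1.85 -0.    1.1  -0.02]
0.5 [-0.59  0.29  1.89 -0.    0.97 -1.09] [-0.02  0.2   1.85 -0.    1.1  -0.52]
1.0 [-0.59  0.29  1.89 -0.    0.97 -1.59] [-0.02  0.2   1.85 -0.    1.1  -1.02]
1.5 [-0.59  0.29  1.89 -0.    0.97 -2.09] [-0.02  0.2   1.85 -0.    1.1  -1.52]
2.0 [-0.59  0.29  1.89 -0.    0.97 -2.59] [-0.02  0.2   1.85 -0.    1.1  -2.02]
2.5 [-0.59  0.29  1.89 -0.    0.97 -3.09] [-0.02  0.2   1.85 -0.    1.1  -2.52]
3.0 [-0.59  0.29  1.89 -0.    0.97  2.69] [-0.02  0.2   1.85 -0.    1.1  -3.02]
```

Run:
```python
from h import *
env.move_pose([440,-200,180],q(-1.33))
look("w1",[("cam_one_mid",13),("cam_one",0),("cam_two_mid",13)])
env.move_pose([442,100,210],q(-1.33))
look("w2",[("hub_tip",86),("hub_seat",30),("gear_mid",63),("gear",56),("crank_pin",80),("keeper_knob",91),("keeper_pivot",91)])
print(env.sense()["clock"])
a=cv2.imread("pics/w1.png");b=cv2.imread("pics/w2.png")
cv2.imwrite("pics/v3.png",cv2.resize(np.hstack([a,b]),(1280,400))[:, :])
cv2.imwrite("pics/v3.png",np.hstack([a[:,120:520],b[:,120:520]]))
```

```text
cam_one_mid [310. 153.] 0.88 [ 471.3 -178.6   13. ]
cam_one_mid [68. 73.] 0.5 [513.7 156.7  13. ]
cam_one [306. 147.] 0.86 [ 474.7 -174.     0. ]
cam_two_mid [352.  62.] 0.59 [ 571.4 -197.6   13. ]
cam_two_mid [  0. 106.] 0.31 [457.  336.2  13. ]
hub_tip [333. 119.] 0.57 [512.1 108.2  86. ]
hub_seat [333. 117.] 0.82 [514.2 107.1  30. ]
hub_seat [327. 120.] 0.33 [510.1 111.9  30. ]
gear_mid [334. 117.] 0.64 [514.3 106.9  63. ]
gear [330. 122.] 0.71 [509.1 108.9  56. ]
crank_pin [331. 124.] 0.71 [507.1 108.3  80. ]
crank_pin [375. 136.] 0.65 [506.5  67.6  80. ]
keeper_knob [249.  78.] 0.62 [531.4 186.6  91. ]
keeper_knob [517. 207.] 0.22 [481.6 -96.2  91. ]
keeper_pivot [283.  45.] 0.87 [565.3 164.8  91. ]
4.8333
```

View pics/v3.png

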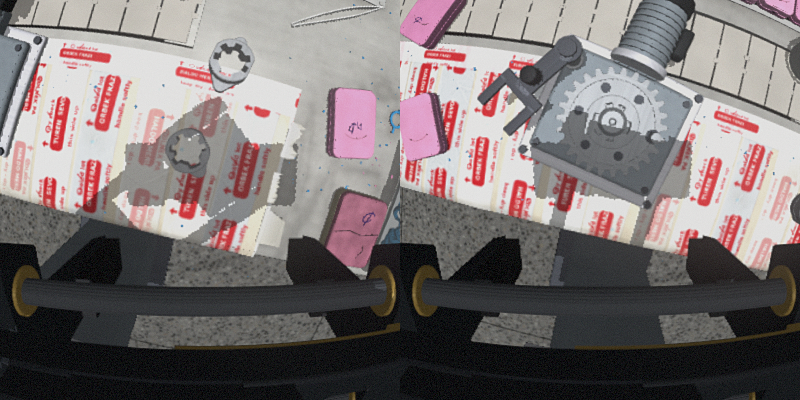

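Run:
```python
from h import *
C=np.array([511.5,108.2]); f0=np.arctan2(67.6-C[1],506.5-C[0])
def P(f,z): return [C[0]+40*np.cos(f),C[1]+40*np.sin(f),z]
env.move_gripper(0.27)
env.move_pose(P(f0,125),q(f0+np.pi/2))
hit=env.move_linear(P(f0,77),velocity=120,until_force=8)
print("hit",hit,env.sense()["tool_pos"])
if not hit:
    env.move_gripper(0.17)
    for f in np.arange(f0-.13,f0-2.0,-.13):
        h=env.move_linear(P(f,77),q(f+np.pi/2),velocity=45,until_force=25)
        F=env.sense()["contact_force"]; print(round(f,2),h,np.round(F,1))
        if h: break
    env.move_linear(P(f,200),velocity=250)
c=look("w3",[("hub_tip",86),("gear_mid",37),("crank_pin",54),("keeper_knob",91),("keeper_pivot",91)])
print(env.sense()["clock"])
a=cv2.imread("pics/w1.png");b=cv2.imread("pics/w3.png")
cv2.imwrite("pics/v4.png",np.hstack([cv2.resize(a[100:200,255:355],(400,400),interpolation=3),b[:,120:520]]))
```

```text
hit False [506.76795971  68.5545902   77.29882311]
-1.82 False [ 0.6  0.  -0.1]
-1.95 False [-0.5  0.6  0.6]
-2.08 False [-0.2  0.4  0. ]
-2.21 False [-0.2  0.1  0.5]
-2.34 False [0.7 0.7 0.2]
-2.47 False [0. 1. 0.]
-2.6 False [ 0.1 -0.5  0.5]
-2.73 False [ 0.2 -0.1 -0.4]
-2.86 False [-0.7  0.7 -1.1]
-2.99 False [-0.8 -0.3 -0.3]
-3.12 False [-0.6  0.1  0. ]
-3.25 False [0.3 0.5 0.7]
-3.38 False [ 0.  -0.4 -0.3]
-3.51 False [-0.1  0.   0.9]
-3.64 False [-0.5 -0.   0.3]
hub_tip [323. 156.] 0.64 [509.4 109.5  86. ]
gear_mid [323. 147.] 0.75 [512.5 107.9  37. ]
crank_pin [336. 190.] 0.76 [470.9 116.1  54. ]
keeper_knob [231. 177.] 0.7 [533.4 186.4  91. ]
keeper_pivot [234. 133.] 0.6 [564.  165.4  91. ]
13.1083
```

View pics/v4.png

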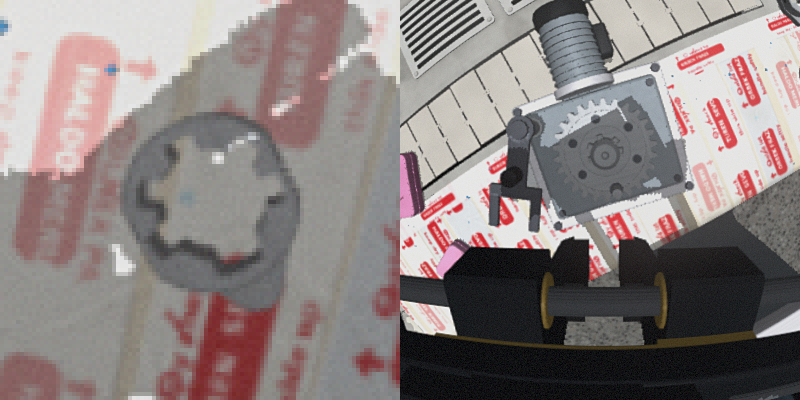

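Run:
```python
from h import *
env.move_gripper(0.72)
env.move_pose([430,-226,130],q(-0.8))
c=look("w4",[("cam_one_mid",13),("cam_one",0)])
print(env.sense()["clock"],c[2])
p=proj("wrist",[472,-178,13],c).astype(int); print(p)
b=cv2.imread("pics/w4.png"); x,y=max(p[0]-60,0),max(p[1]-60,0); print(x,y)
cv2.imwrite("pics/v5.png",cv2.resize(b[y:y+120,x:x+120],(600,600),interpolation=3))
# analysis helper: ground-truth directions at this spot
for z in (13,26,0): print(z,[proj("wrist",[472+30*np.cos(t),-178+30*np.sin(t),z],c).round(1) for t in (0,np.pi/2)],proj("wrist",[472,-178,z],c).round(1))
```

```text
cam_one_mid [320. 125.] 0.7 [ 474.6 -178.4   13. ]
cam_one [317. 123.] 0.66 [ 473.5 -175.8    0. ]
15.8583 [ 479.34566255 -178.33729872  276.17830824]
[317 126]
257 66
13 [array([342.2, 101.4]), array([291.6, 102.3])] [317.2 126.6]
26 [array([343.1, 100.4]), array([289.9, 101.4])] [316.9 126.9]
0 [array([341.3, 102.3]), array([293.1, 103.2])] [317.5 126.3]
```

View pics/v5.png

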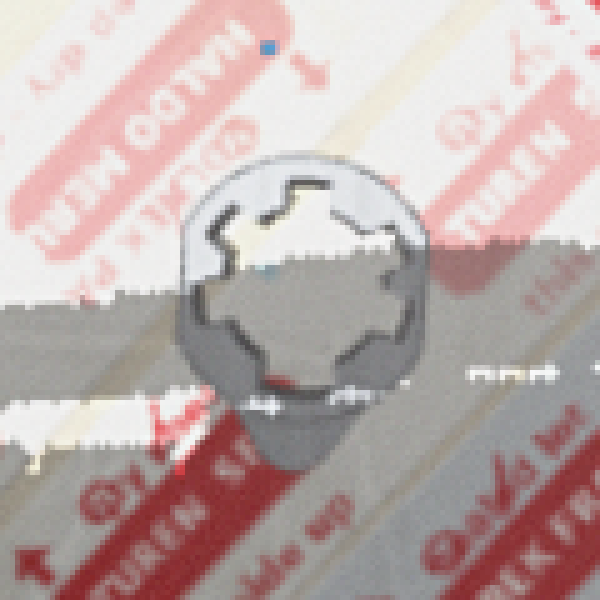

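Run:
```python
from h import *
c=cam("wrist"); p=atz("wrist",[317.6,121.6],26,c); print("cam top centre",p.round(1))
env.move_pose([p[0],p[1],70],q(-0.8))
h=env.move_linear([p[0],p[1],4],velocity=100,until_force=12); print("hit",h,env.sense()["tool_pos"])
env.move_gripper(0.0); print("w",env.sense()["gripper_width"]*88)
env.move_linear([p[0],p[1],150],velocity=250); print("w",env.sense()["gripper_width"]*88)
env.move_pose([511,108.5,135],q(-1.731))
print(np.round(env.sense()["contact_force"],1),env.sense()["clock"])
h=env.move_linear([511,108.5,72],velocity=70,until_force=6)
s=env.sense(); print("nose hit",h,s["tool_pos"],np.round(s["contact_force"],1))
if not h:
    h=env.move_linear([511,108.5,53],velocity=30,until_force=6)
    s=env.sense(); print("spline hit",h,s["tool_pos"],np.round(s["contact_force"],1),np.round(s["ft_torque"],2))
print(env.sense()["clock"])
cv2.imwrite("pics/side5.png",env.camera("side")[130:290,230:430])
```

```text
cam top centre [ 475.5 -175.3   26. ]
hit False [ 475.89712116 -175.79382866    4.58899991]
w 39.44838629941499
w 39.31712501778247
[ 0.2 -0.3 -1.4] 19.675
nose hit False [511.01033354 107.88075829  71.77019019] [ 1.8 -4.8 -3.2]
spline hit False [511.18150176 107.74165777  52.99229534] [ 1.6 -5.8 -3. ] [-0.91 -0.17 -0.  ]
21.5083
```

Run:
```python
from h import *
h=env.move_linear([511.2,107,46],velocity=25,until_force=12)
s=env.sense(); print(h,s["tool_pos"],np.round(s["contact_force"],1),s["gripper_width"]*88)
env.move_gripper(0.62); env.hold(0.2)
s=env.sense(); print(s["tool_pos"],np.round(s["contact_force"],1))
z=R.from_quat(s["eef_rot"]).as_matrix()[:,2]
env.move_linear([511,107.5,115],velocity=200)
env.move_pose([511-75,107.5,190],q(-1.6))
c=look("w5",[("cam_one_mid",57),("hub_tip",86),("keeper_knob",91),("keeper_pivot",91),("crank_pin",54)])
S=cam("side"); env.camera("side"); 
for r in env.tip_of("side","cam_one_mid")[:2]: print("side",r["confidence"],atz("side",r["location"],57,S))
print(env.sense()["clock"])
b=cv2.imread("pics/w5.png"); cv2.imwrite("pics/v6.png",cv2.resize(b[40:240,170:430],(780,600),interpolation=3))
```

```text
True [511.4393349  107.48547136  47.79053476] [ 0.4 -0.   3.2] 39.5831961814131
[510.67502971 106.8967882   47.15585945] [0.3 0.4 0.4]
cam_one_mid [323. 117.] 0.72 [507.2 106.4  57. ]
hub_tip [320. 114.] 0.76 [509.6 108.6  86. ]
keeper_knob [222.  90.] 0.66 [534.2 186.4  91. ]
keeper_knob [137. 172.] 0.28 [472.4 276.2  91. ]
keeper_pivot [248.  51.] 0.85 [564.3 163.7  91. ]
crank_pin [312. 158.] 0.69 [470.6 116.7  54. ]
crank_pin [557.  76.] 0.62 [ 565.5 -154.1   54. ]
side 0.7 [502.72161175 102.81900751  57.        ]
23.8667
```

View pics/v6.png

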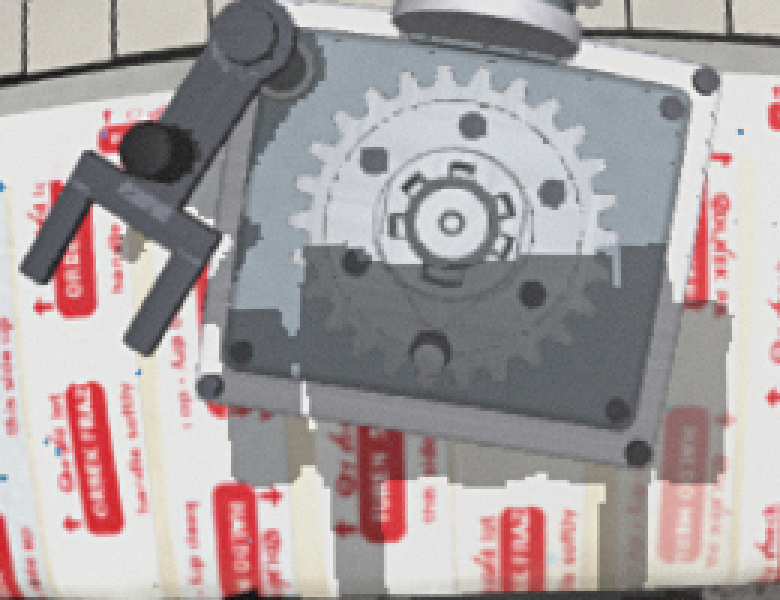

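Run:
```python
from h import *
C=np.array([565,163.8]); k=np.array([534.2,186.4]); t0=np.arctan2(*(k-C)[::-1]); ts=np.arctan2(107.7-C[1],511-C[0])+2*np.pi
print(t0,ts)
def P(t,z): return [C[0]+40*np.cos(t),C[1]+40*np.sin(t),z]
A=lambda t:q(t+np.pi/2-2*np.pi)
env.move_gripper(0.42)
env.move_pose(P(t0,135),A(t0))
h=env.move_linear(P(t0,85),velocity=120,until_force=8); print("hit",h)
if not h:
    env.move_gripper(0.26)
    t=t0
    while t<ts+.3:
        t+=.12
        h=env.move_linear(P(t,85),A(t),velocity=50,until_force=10)
        if h: break
    s=env.sense(); d=np.array(s["tool_pos"])[:2]-C
    print("stop",h,"cmd",t-ts,"meas",np.arctan2(d[1],d[0])+2*np.pi-ts,np.round(s["contact_force"],1))
    env.move_gripper(0.42)
    env.move_linear([*s["tool_pos"][:2],140],velocity=200)
    env.move_pose([511-75,107.5,200],q(-1.6))
    look("w6",[("keeper_knob",91),("keeper_pivot",91),("hub_tip",86),("crank_pin",54)])
print(env.sense()["clock"])
b=cv2.imread("pics/w6.png"); s=env.camera("side")[130:290,230:430]
cv2.imwrite("pics/v7.png",np.hstack([cv2.resize(b[40:240,200:430],(460,400),interpolation=3),cv2.resize(s[20:148],None,fx=1.7,fy=3.125)]))
```

```text
2.508562366301205 3.946062073979395
hit False
stop True cmd 0.12250029232181125 meas 0.08033092359716809 [-0.1  0.9  1.6]
keeper_knob [285.  81.] 0.96 [537.9 136.   91. ]
keeper_pivot [252.  48.] 0.98 [568.2 163.4  91. ]
hub_tip [322. 111.] 0.86 [511.9 106.9  86. ]
hub_tip [592.  31.] 0.21 [ 626.2 -200.3   86. ]
crank_pin [313. 156.] 0.55 [471.  116.6  54. ]
31.425
```

View pics/v7.png

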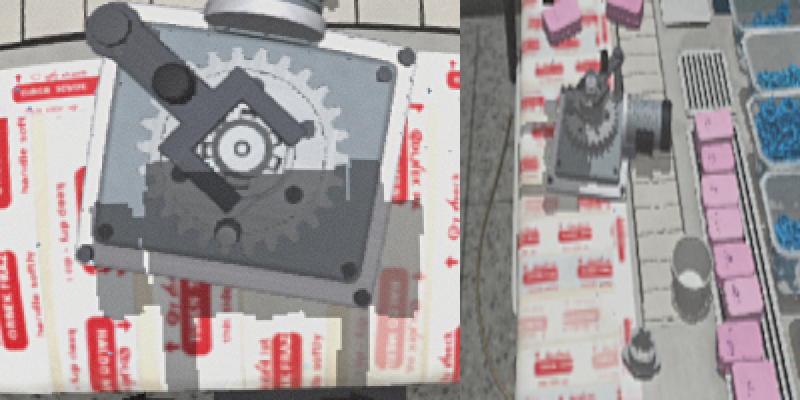

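Run:
```python
from h import *
C=np.array([565,163.8]); ts=3.946
def P(t,z): return [C[0]+40*np.cos(t),C[1]+40*np.sin(t),z]
A=lambda t:q(t+np.pi/2-2*np.pi)
env.move_pose(P(ts,135),A(ts))
h=env.move_linear(P(ts,85),velocity=120,until_force=8); print("hit",h)
if not h:
    env.move_gripper(0.26)
    h=env.move_linear(P(ts+.25,85),A(ts+.25),velocity=25,until_force=12)
    s=env.sense(); d=np.array(s["tool_pos"])[:2]-C
    print("stop",h,np.arctan2(d[1],d[0])+2*np.pi-ts,np.round(s["contact_force"],1))
    env.move_gripper(0.42)
    env.move_linear([*s["tool_pos"][:2],150],velocity=200)
    env.move_pose([436,107.5,200],q(-1.6))
    look("w7",[("keeper_knob",91),("keeper_pivot",91),("hub_tip",86)])
print(env.sense()["clock"]); env.finish_job()
```

```text
hit False
stop True 0.07941397295234465 [-0.3  0.4  0.9]
keeper_knob [288.  81.] 0.63 [538.  133.9  91. ]
keeper_pivot [251.  51.] 0.66 [565.9 164.2  91. ]
hub_tip [322. 113.] 0.65 [509.9 106.7  86. ]
hub_tip [127.  64.] 0.31 [575.6 290.5  86. ]
35.5
the job is handed in; nothing more can be done
```

I did all three steps in the order asked and handed the job in at about 35.5 s of the 61 s.

- **Gear:** I swept the crank pin clockwise until the gear dropped onto the splines. Afterwards the pin measured at the register direction, within about 0.05 rad, and stayed there when I swept on past it. I took that as fully home; I did not measure the gear's height directly.
- **One-lobed cam:** I gripped it on its flats and lowered it, lobe end down, in register. It went past the spline ends without catching and met a stop with its underside about 43 mm above the bench (44 mm expected for seated). The picture after release showed it seated. The trained network put it 4 mm (wrist camera) and about 10 mm (side camera) off the hub axis. I took these as detection errors because they disagreed with the picture and the stop height.
- **Keeper:** I swung it shut by the knob until it met its stop. A second push stopped at the same angle (0.079 rad against 0.080 rad at the tool, about the finger play). The picture after the first push shows the fork round the nose, and the knob lines up with the hub within about 0.03 to 0.05 rad, which is within camera error.

The robot pushed or gripped nothing but the crank pin, the one-lobed cam and the knob. The two-lobed cam, the moulds and the pot were not touched. I did not check their positions one by one at the end.

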